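# Turn the spatula round and lay it on its rest, handle-first

## Task

The flat-bladed spatula lies with its blade pointing away from you; your colleague across the bench needs it handle-first. Turn it end for end and lay it flat, right way up, on the metal spatula rest, with its blade in the drip dish at your end and its handle between the two prongs of the fork at the far end, and let go of it there. Leave the round-bowled scoop and the lidded jar where they are.

Things in the scene. Friction and masses are not known exactly. Their poses are not given: they have to be found in the camera images.
- spatula_mid (a point): Flat spatula, 215 mm, about 90 g, lying flat. Point: grip and balance point, half-way up the handle, 8 mm above its underside. x towards the blade (at the start roughly away from the robot), z up. Pale wooden handle 22 wide, 16 high, x -98 to +21 mm; thin neck; steel blade 26 wide, 4 thick, x +41 to +116. Undersides of handle and blade are level. Grip across the handle here.
- rest_dish (a point): Bare metal rest, fixed, base 235 x 90. x from dish (robot's end) to fork, z up. Point: on the dish floor, 34 mm above the bench, where mid-blade belongs. Floor x -53 to +45, 68 wide, walls 10 high, none on the fork side. Fork: floor same level, x +142 to +160, prongs 44 apart, 22 high; open space before it. Spatula lies right with its grip point at x +79, y 0, z +8 mm, its x along this -x.
- scoop_mid (a point): Bystander: scoop lying on the bench, same kind of pale wooden handle (22 wide, 16 high) but a round steel bowl 44 mm across; 162 mm long. Point: in the handle, 8 mm above its underside; x to the bowl, which ends at x = +82 mm; the handle ends at -80 mm. Leave it.
- jar: Bystander: cream-coloured lidded jar with an aluminium lid, 62 mm across and 66 mm high, standing on the bench beyond the work. Origin at the centre of its underside, z up. Not to be disturbed.
Mind the look-alikes: they are no part of the job. Leave any black look-alike of the part that bears spatula_mid alone.

How it is judged:
At the end, for the whole second after the job is handed in: The spatula lies still and released on the rest, right way up, level within 5 degrees, middle of blade within 22 mm lengthwise, 24 mm sideways and 6 mm in height of the dish point, handle towards the fork within 15 degrees. Scoop and jar moved no more than 25 mm (x of rest_dish in the frame of spatula_mid between 0.057 and 0.101 m and y of rest_dish in the frame of spatula_mid between -0.024 and 0.024 m and z of rest_dish in the frame of spatula_mid between -0.014 and -0.002 m and angle between the x axis of spatula_mid and the x axis of rest_dish, either way round below 0.26 rad and angle between spatula_mid's own z axis and vertical below 0.09 rad and linear speed of spatula below 0.02 m/s); the robot touches nothing.
It fails at once if the scoop is moved more than 25 mm (distance of scoop_mid from where it was at the start of the episode above 0.025 m).
It fails at once if the jar is moved more than 25 mm (distance of jar from where it was at the start of the episode above 0.025 m).
It also fails if it takes over 40 s, if anything falls off the work surface, if the arm or the gripper's body presses on something with over 40 N, if the wrist force passes 120 N, or if a joint passes its speed limit or range.

## Robot

A 7-joint arm with a two-finger parallel gripper is mounted at the origin on the work surface. World frame = base frame: x ahead of the robot, y to its left, z up, the work surface at z = 0. Lengths are in m, angles in rad, forces in N, time in s.
With the tool pointing down it reaches from about 0.375 to 0.925 m from the base axis. Payload 3.1 kg.
Tool frame: the origin (TCP) lies between the finger pads; the fingertips stand 22 mm ahead of it and the grasp point (between the pads) lies 3 mm ahead of it; z points along the fingers, y is the line along which they close (so a half turn about z gives the same grasp; the last joint's range is limited). The gripper opens to 85 mm and grips with 20 to 120 N. Pads are 22 mm wide; open, the fingers measure 114 mm over their backs; the gripper's body (76 mm by 85 mm) begins 54 mm behind the grasp point. The pads swing forward as they close: fully open they stand 13 mm farther back than shut.
Start: joints at [1.123, 0.383, 0.044, 1.598, -0.018, 1.161, -0.05], TCP at [0.223, -0.611, 0.253] pointing down, gripper open.
Joint ranges: [-2.61, 2.61], [-0.41, 2.15], [-1.48, 1.57], [0, 2.5], [-1.57, 4.71], [0.05, 1.97], [-2.85, 2.85]. Speed limits (rad/s): [2.79, 2.79, 3.14, 3.14, 3.14, 3.14, 3.14].

## Interface

Orientations are given as a unit quaternion [x, y, z, w].
In Python, from cell import status, eyes, bot gives the robot as it stands.
- The arm moves only by the tool jog_arm, never from a script. Its argument "plan" is a list of rows, each a list of 7 numbers: the shift along the tool's x, y, z in mm, then the turn, a rotation vector about the tool's x, y, z in rad, then the opening in per cent of the stroke, from 0 (shut) to 100 (fully open). In form: [[x, y, z, rx, ry, rz, grip], ...]. A call has 1 to 5 rows; each row shifts and turns the commanded pose from where the row before left it, along the tool's axes as they then stand; what a row does not reach is not made up. A row lasts 1/8 s, in which the tool goes at most 62.5 mm and 10.7 degrees, less where a joint would pass 70% of its speed; a pose out of reach is approached as far as the arm can. A call is refused whole if a number of a shift passes 62.5 or a number of a turn 0.188, either way. A call with a gripper value outside its range is refused whole. The fingers move at their own pace and stop on an object; the grip force is fixed at half the most. Time passes only in rows, so rows that do not move let the fingers close. It gives the time, the measured TCP pose, the force, the opening and the grip force at its end, in the units of the state.
- status.get_obs(): the state, without advancing time (a new reading comes with each control period).
- eyes.capture(name): name is "scene" or "side" or "wrist"; returns (picture, depth): 400x640x3 uint8, red, green, blue; 400x640 float32, m along the optical axis (not along the pixel's ray), 0 where there is no reading.
- eyes.get_calibration(name): a dict with "intrinsics" (3x3 intrinsics, pixels), "R" (3x3) and "t" (3): a world point X has camera coordinates R X + t. Camera axes: x right, y down, z forward; pixel columns grow to the right and rows downward; lengths in m; the calibration is good to about 2 mm. A picture is of the moment at which its call begins: read the wrist's pose just before it. get_calibration takes no time and is no camera call; for the wrist camera it gives the pose at the moment of the call.
- bot.job_done(): hands the job in; it is judged then, once.
The state is a dict: "clock": time; "joint_positions": joint angles; "qvel": joint speeds; "joint_torque": joint torques, N m; "tcp_pos": TCP position; "tcp_rot": TCP orientation; "wrist_force": force on the tool from outside, world axes, zero at the start; "wrist_torque": the same for the moment, N m; "finger_gap": finger opening in m; "grip_force": force on a finger pad.
Only numpy, scipy, OpenCV 4.12 (cv2) and the standard library are available. Lean on these libraries where they do the work, as an engineer would, in place of code of your own. Each camera call takes 0.05 s, during which the arm holds its last target. There are 200 camera calls.

## Working session

There is one attempt and no reset: what is moved stays moved. The work goes in short steps, Python scripts to look and compute and a tool call to move; the robot and the scene stay as the last step left them, time stands still between calls to the robot, and variables do not carry over. Pictures are saved under pics/ and viewed, at most 10 in all, crops included, and the job is handed in when it is done.

Besides the shell and the picture viewer there is one more tool, called in YAML: its name, and indented under it one key for each argument. jog_arm: Moves the arm, as the interface text tells. Its arguments: {"type":"object","properties":{"plan":{"type":"array","items":{"type":"array","items":{"type":"number"}}}},"required":["plan"]}

```bash
mkdir -p pics
cat > h.py <<'E'
import numpy as np, cv2
from cell import status, eyes, bot
def cap(n,f):
    c=eyes.get_calibration(n); p,d=eyes.capture(n)
    np.savez(f'pics/{f}.npz',p=p,d=d,K=c['intrinsics'],R=c['R'],t=c['t'])
    cv2.imwrite(f'pics/{f}.png',p[:,:,::-1]); return p,d,c
def cloud(d,c):
    K=np.array(c['intrinsics']);v,u=np.mgrid[:400,:640]
    X=np.stack([(u-K[0,2])/K[0,0]*d,(v-K[1,2])/K[1,1]*d,d],-1)
    return (X-np.array(c['t']).ravel())@np.array(c['R'])
E
python3 - <<'E'
from h import *
ps=[cap(n,n+'0')[0] for n in('scene','side')]
o=status.get_obs();print(o['clock'],o['tcp_pos'],o['tcp_rot'],o['finger_gap'])
E
```

```text
0.1 [ 0.22248209 -0.60990528  0.25203551] [ 9.84737711e-01  1.74040980e-01 -2.64381069e-04 -1.14386319e-03] 0.0853782932174686
```

View pics/scene0.png

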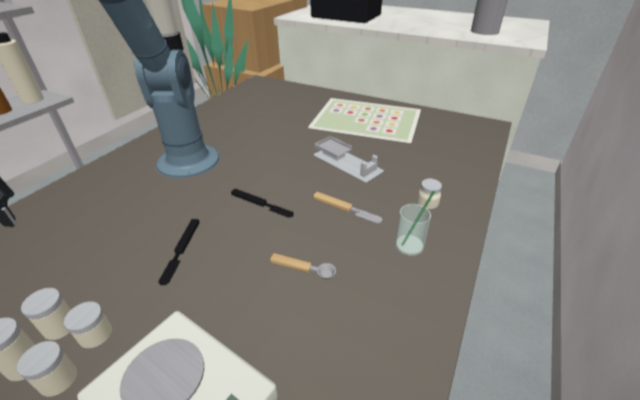

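View pics/side0.png

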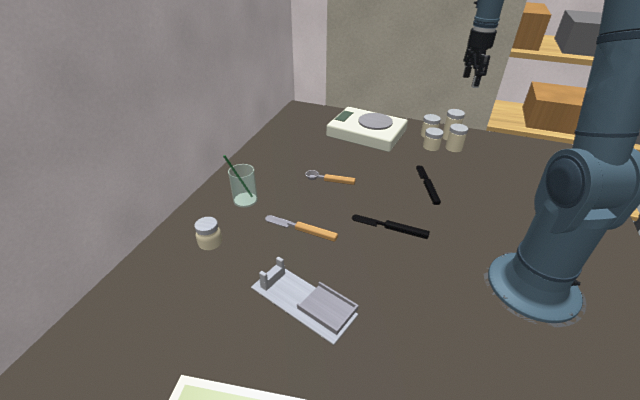

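The scene view shows the spatula handle at about (333,202) with its blade end at (381,217). The rest dish is at (333,149) and the fork at (370,166). The scoop is at (300,265), the jar at (430,193) and a glass with a stirrer at (412,230). The side view agrees: handle (317,231), blade (278,220), dish (328,306), fork (271,274).

Run:
```python
from h import *
for n,boxes in(('scene',dict(hand=(308,188,356,212),rest=(308,132,388,184),jar=(418,178,444,210),blade=(350,202,386,224))),
  ('side',dict(hand=(290,218,340,242),rest=(245,255,362,338),jar=(190,214,224,252),blade=(262,212,302,232)))):
    f=np.load(f'pics/{n}0.npz');p,d=f['p'],f['d'];c=dict(intrinsics=f['K'],R=f['R'],t=f['t'])
    W=cloud(d,c);hsv=cv2.cvtColor(p,cv2.COLOR_RGB2HSV)
    print(n,'bench z',np.median(W[250:300,200:300,2] if n=='scene' else W[340:370,380:450,2]), 'cam',-np.array(c['R']).T@np.array(c['t']).ravel())
    for k,(a,b,e,g) in boxes.items():
        m=np.zeros((400,640),bool);m[b:g,a:e]=1
        m&=d>0
        if k=='hand': m&=(hsv[...,1]>110)&(hsv[...,2]>120)&(hsv[...,0]<25)
        elif k=='blade': m&=(hsv[...,2]>120)&(hsv[...,1]<70)
        else: m&=(W[...,2]>.004 if k=='rest' else W[...,2]>.01)
        P=W[m]
        if k=='rest':
            print(k,'z hist',np.histogram(P[:,2],bins=np.arange(0,.08,.005))[0])
            for lo,hi in((.003,.015),(.028,.05),(.05,.075)):
                Q=P[(P[:,2]>lo)&(P[:,2]<hi)]
                if len(Q)>3: r=cv2.minAreaRect((Q[:,:2]*1000).astype(np.float32));print(' ',lo,len(Q),np.round(r[0],1),np.round(r[1],1),round(r[2],1),np.round(cv2.boxPoints(r)).tolist())
        else:
            r=cv2.minAreaRect((P[:,:2]*1000).astype(np.float32));print(k,len(P),'zmed',np.median(P[:,2]).round(4),P[:,2].max().round(4),np.round(r[0],1),np.round(r[1],1),round(r[2],1),'boxpts',np.round(cv2.boxPoints(r)).tolist())
```

```text
return _methods._mean(a, axis=axis, dtype=dtype,
  ret = ret.dtype.type(ret / rcount)
Traceback (most recent call last):
ValueError: zero-size array to reduction operation maximum which has no identity
```

```bash
python3 - <<'E' 2>&1 | grep -v Warn
from h import *
for n,boxes in(('scene',dict(hand=(308,188,356,212),rest=(308,132,388,184),jar=(418,178,444,210),blade=(350,202,386,224))),
  ('side',dict(hand=(290,218,340,242),rest=(245,255,362,338),jar=(190,214,224,252),blade=(262,212,302,232)))):
    f=np.load(f'pics/{n}0.npz');p,d=f['p'],f['d'];c=dict(intrinsics=f['K'],R=f['R'],t=f['t'])
    W=cloud(d,c);hsv=cv2.cvtColor(p,cv2.COLOR_RGB2HSV)
    q=(333,202) if n=='scene' else (317,231)
    print(n,'hand px',p[q[1],q[0]],hsv[q[1],q[0]],d[q[1],q[0]],W[q[1],q[0]])
    for k,(a,b,e,g) in boxes.items():
        box=np.zeros((400,640),bool);box[b:g,a:e]=1
        if k=='hand': m=box&(hsv[...,1]>90)&(hsv[...,2]>110)
        elif k=='blade': m=box&(hsv[...,2]>110)&(hsv[...,1]<80)
        else: m=box&(W[...,2]>.004)
        print(k,'mask',m.sum(),'with depth',(m&(d>0)).sum(), 'depth in box',(box&(d>0)).mean()/box.mean())
        if k in('hand','blade'):   # ray onto plane
            v,u=np.nonzero(m);K=f['K'];r=np.stack([(u-K[0,2])/K[0,0],(v-K[1,2])/K[1,1],u*0+1],-1)@f['R']
            C=-f['R'].T@f['t'].ravel();z=.012 if k=='hand' else .004
            P=C+r*((z-C[2])/r[:,2])[:,None];L=[P]
        else:
            P=W[m&(d>0)]
            L=[P] if k=='jar' else [P[(P[:,2]>lo)&(P[:,2]<hi)] for lo,hi in((.003,.015),(.028,.05),(.05,.075))]
            print(' z hist/5mm',np.histogram(P[:,2],bins=np.arange(0,.08,.005))[0])
        for Q in L:
            if len(Q)<4: continue
            r=cv2.minAreaRect((Q[:,:2]*1000).astype(np.float32));print('  ',len(Q),np.round(r[0],1),np.round(r[1],1),round(r[2],1),np.round(cv2.boxPoints(r)).tolist())
E
```

```text
scene hand px [206 176 130] [ 18  94 206] 1.0467955 [ 0.54500398 -0.00153255  0.0128453 ]
hand mask 268 with depth 268 depth in box 0.9956597222222223
   268 [539.5   2.2] [ 31.1 118.5] 85.3 [[479.0, -8.0], [597.0, -18.0], [600.0, 13.0], [482.0, 23.0]]
rest mask 1262 with depth 1246 depth in box 0.9961538461538462
 z hist/5mm [195 336  39  33  18  33 335 102 102  21  21  11   0   0   0]
   570 [540.5 283.4] [293.7 231. ] 57.0 [[364.0, 223.0], [557.0, 97.0], [717.0, 344.0], [524.0, 469.0]]
   576 [480.1 225.7] [ 80.1 221.6] 72.3 [[362.0, 221.0], [573.0, 154.0], [598.0, 230.0], [387.0, 298.0]]
   32 [575.9 192.6] [63.1 17.1] 71.2 [[558.0, 165.0], [574.0, 160.0], [594.0, 220.0], [578.0, 225.0]]
jar mask 599 with depth 597 depth in box 0.9975961538461539
 z hist/5mm [  4  24  27  23  29  28  34  43  33  15  24  26 105  93   0]
   597 [784.4  53.9] [ 61.8 209.2] 0.3 [[753.0, 158.0], [754.0, -51.0], [816.0, -51.0], [815.0, 159.0]]
blade mask 787 with depth 784 depth in box 0.9962121212121212
   787 [647.6  10.7] [104.8  91. ] 26.2 [[580.0, 28.0], [621.0, -53.0], [715.0, -7.0], [675.0, 75.0
[... 392 characters left out ...]
]
   1885 [494.4 209.1] [231.2 223.8] 23.6 [[344.0, 265.0], [433.0, 60.0], [645.0, 153.0], [556.0, 358.0]]
   1934 [479.5 224.3] [ 77.8 218. ] 71.5 [[364.0, 222.0], [571.0, 153.0], [595.0, 227.0], [388.0, 296.0]]
   70 [573.6 195. ] [62.5 18.6] 71.7 [[555.0, 168.0], [573.0, 162.0], [592.0, 222.0], [575.0, 228.0]]
jar mask 731 with depth 728 depth in box 0.9976780185758513
 z hist/5mm [  3  30  40  34  39  34  47  50  63  36  22  36  48 246   0]
   728 [780.9 133. ] [61.2 58.1] 38.2 [[739.0, 137.0], [775.0, 91.0], [823.0, 129.0], [787.0, 175.0]]
blade mask 191 with depth 191 depth in box 0.99875
   191 [643.1  -6. ] [99.1 33. ] 2.1 [[593.0, 9.0], [594.0, -24.0], [693.0, -21.0], [692.0, 12.0]]
```

The two views agree to about 4 mm, and the sizes match (handle 119 mm, prongs 62 mm over their outsides).
- **Grip point:** about (577, 1), heading -4.8°.
- **Rest dish point:** about (431, 241), heading -18.3°.
- **Place point:** about (506, 217, 42), with the blade heading 161.7°.

I'll carry across first, then turn.

jog_arm:
  plan:
    - [36,-30,0,0,0,0,100]
    - [36,-30,0,0,0,0,100]
    - [36,-30,0,0,0,0,100]
    - [36,-30,0,0,0,0,100]
    - [36,-30,0,0,0,0,100]

```text
clock: 0.72
tcp_pos: [0.3409, -0.4063, 0.2528]
tcp_rot: [0.985, 0.174, -0.0, -0.0]
wrist_force: [0.5, 0.2, 1.3]
finger_gap: 0.0853
grip_force: 0.0
```

jog_arm:
  plan:
    - [36,-30,0,0,0,0,100]
    - [36,-30,0,0,0,0,100]
    - [36,-30,0,0,0,0,100]
    - [36,-30,0,0,0,0,100]
    - [36,-30,0,0,0,0,100]

```text
clock: 1.35
tcp_pos: [0.4583, -0.204, 0.2529]
tcp_rot: [0.985, 0.174, -0.0, -0.0]
wrist_force: [0.8, 0.1, -0.9]
finger_gap: 0.0852
grip_force: 0.0
```

jog_arm:
  plan:
    - [36,-30,0,0,0,0,100]
    - [36,-30,0,0,0,0,100]
    - [36,-30,0,0,0,0,100]
    - [36,-30,0,0,0,0,100]
    - [36,-30,0,0,0,0,100]

```text
clock: 1.98
tcp_pos: [0.576, -0.0017, 0.2527]
tcp_rot: [0.985, 0.174, -0.0, 0.0]
wrist_force: [-0.5, 0.8, 0.5]
finger_gap: 0.0856
grip_force: 0.0
```

jog_arm:
  plan:
    - [0,0,20,0,0,0.144,100]
    - [0,0,20,0,0,0.144,100]
    - [0,0,20,0,0,0.144,100]
    - [0,0,0,0,0,0,100]
    - [0,0,0,0,0,0,100]

```text
clock: 2.6
tcp_pos: [0.5761, -0.0028, 0.1937]
tcp_rot: [0.999, -0.04, 0.0, -0.0]
wrist_force: [-0.4, 0.8, 0.5]
finger_gap: 0.0854
grip_force: 0.0
```

Run:
```python
from h import *
p,d,c=cap('wrist','w1');W=cloud(d,c);hsv=cv2.cvtColor(p,cv2.COLOR_RGB2HSV)
m=(hsv[...,1]>70)&(hsv[...,2]>110)&(hsv[...,0]>8)&(hsv[...,0]<28)&(W[...,2]>.004)&(W[...,2]<.03)
n,l,s,_=cv2.connectedComponentsWithStats(m.astype(np.uint8))
for i in range(1,n):
    if s[i,4]>300:
        P=W[l==i];r=cv2.minAreaRect((P[:,:2]*1000).astype(np.float32));print(s[i],np.round(r[0],1),np.round(r[1],1),round(r[2],1),np.median(P[:,2]))
print(status.get_obs()['joint_positions'])
```

```text
[ 579  120   38  111 3459] [ 552.2 -248.7] [99.6 23.1] 6.9 0.015261315995400185
[ 300  148   25  125 2626] [538.7   5.3] [ 21.4 119.1] 85.6 0.015347672073558742
[ 0.23424461  0.33031214 -0.35565889  1.81960844  0.13351294  1.01347025
 -1.82584202]
```

View pics/w1.png

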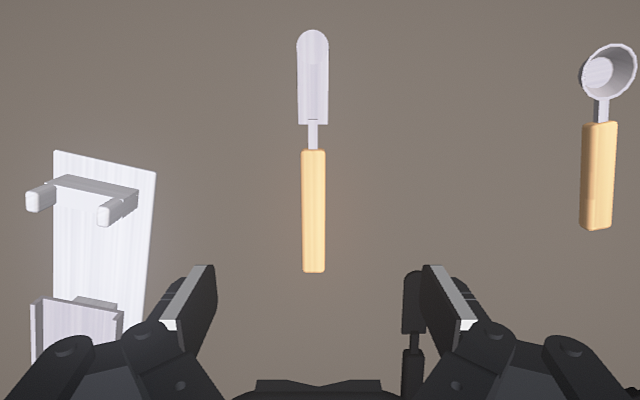

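The wrist view shows the spatula handle at (313,210) with the blade up. The rest is at left (95,230), the scoop at right (600,175), and the black look-alike at (413,320), clear of the fingers' landing spots. I'll shift 5 mm sideways and descend.

jog_arm:
  plan:
    - [1,-5,40,0,0,0,100]
    - [0,0,40,0,0,0,100]
    - [0,0,40,0,0,0,100]
    - [0,0,25,0,0,0,100]
    - [0,0,22,0,0,0,100]

```text
clock: 3.28
tcp_pos: [0.5781, 0.002, 0.0262]
tcp_rot: [0.999, -0.041, 0.001, -0.0]
wrist_force: [0.1, -0.6, -0.6]
finger_gap: 0.0852
grip_force: 0.0
```

jog_arm:
  plan:
    - [0,0,0,0,0,0,50]
    - [0,0,0,0,0,0,35]
    - [0,0,0,0,0,0,0]
    - [0,0,0,0,0,0,0]
    - [0,0,0,0,0,0,0]

```text
clock: 3.9
tcp_pos: [0.5787, 0.0022, 0.028]
tcp_rot: [0.999, -0.041, 0.002, -0.0]
wrist_force: [-1.1, 0.2, 6.7]
finger_gap: 0.0201
grip_force: 62.0
```

jog_arm:
  plan:
    - [0,0,0,0,0,0,0]
    - [0,0,0,0,0,0,0]
    - [0,0,0,0,0,0,0]

```text
clock: 4.28
tcp_pos: [0.5787, 0.0022, 0.028]
tcp_rot: [0.999, -0.041, 0.001, 0.0]
wrist_force: [-1.2, -0.3, 5.8]
finger_gap: 0.0197
grip_force: 62.0
```

jog_arm:
  plan:
    - [0,0,-15,0,0,0,0]
    - [0,0,-30,0,0,0,0]
    - [0,0,-30,0,0,0,0]
    - [0,0,-30,0,0,0,0]
    - [0,0,-25,0,0,0,0]

```text
clock: 4.9
tcp_pos: [0.5772, 0.0021, 0.1581]
tcp_rot: [0.999, -0.041, 0.0, 0.0]
wrist_force: [0.5, -0.0, -1.2]
finger_gap: 0.0205
grip_force: 61.2
```

Run:
```python
from h import *
cap('wrist','w2');p,_,_=cap('side','s2')
cv2.imwrite('pics/s2c.png',cv2.resize(p[100:360,150:450,::-1],None,fx=2,fy=2))
cv2.imwrite('pics/w2s.png',cv2.imread('pics/w2.png'))
```

```text
(no output)
```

View pics/s2c.png

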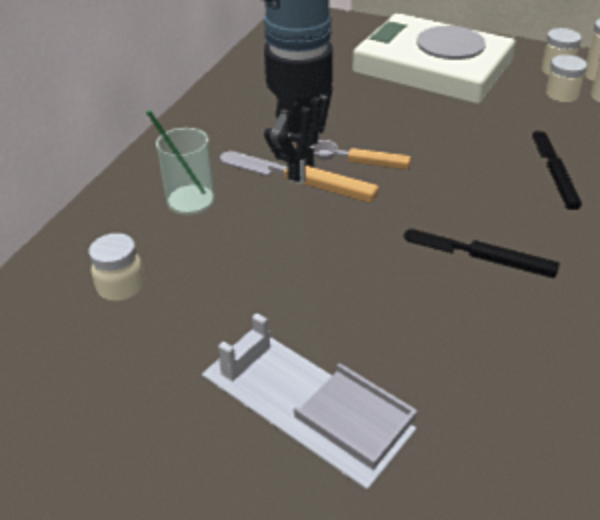

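The side view shows the spatula held level at (300,175), clear of the scoop, with the rest empty at (310,400). I'll carry it over the rest and turn it there.

jog_arm:
  plan:
    - [-18,-42,0,0,0,0,0]
    - [-18,-42,0,0,0,0,0]
    - [-18,-42,0,0,0,0,0]
    - [-18,-42,0,0,0,0,0]
    - [-17,-40,0,0,0,0,0]

```text
clock: 5.62
tcp_pos: [0.504, 0.2177, 0.1551]
tcp_rot: [0.999, -0.041, -0.001, 0.0]
wrist_force: [0.9, -0.3, -1.3]
finger_gap: 0.0202
grip_force: 61.2
```

jog_arm:
  plan:
    - [0,0,0,0,0,-0.16,0]
    - [0,0,0,0,0,-0.16,0]
    - [0,0,0,0,0,-0.16,0]
    - [0,0,0,0,0,-0.16,0]
    - [0,0,0,0,0,-0.16,0]

```text
clock: 6.25
tcp_pos: [0.5046, 0.2162, 0.155]
tcp_rot: [0.935, 0.354, -0.001, -0.0]
wrist_force: [-1.0, -0.2, -1.3]
finger_gap: 0.02
grip_force: 61.2
```

jog_arm:
  plan:
    - [0,0,0,0,0,-0.16,0]
    - [0,0,0,0,0,-0.16,0]
    - [0,0,0,0,0,-0.16,0]
    - [0,0,0,0,0,-0.16,0]
    - [0,0,0,0,0,-0.16,0]

```text
clock: 6.88
tcp_pos: [0.5046, 0.2162, 0.155]
tcp_rot: [0.724, 0.69, -0.001, -0.0]
wrist_force: [0.2, 0.8, -1.4]
finger_gap: 0.0201
grip_force: 61.2
```

jog_arm:
  plan:
    - [0,0,0,0,0,-0.16,0]
    - [0,0,0,0,0,-0.16,0]
    - [0,0,0,0,0,-0.16,0]
    - [0,0,0,0,0,-0.16,0]
    - [0,0,0,0,0,-0.16,0]

```text
clock: 7.5
tcp_pos: [0.5047, 0.2161, 0.1551]
tcp_rot: [0.398, 0.917, -0.001, -0.001]
wrist_force: [0.1, -0.2, -1.7]
finger_gap: 0.0205
grip_force: 61.2
```

jog_arm:
  plan:
    - [0,0,0,0,0,-0.16,0]
    - [0,0,0,0,0,-0.16,0]
    - [0,0,0,0,0,-0.16,0]
    - [0,0,0,0,0,0,0]
    - [0,0,0,0,0,0,0]

```text
clock: 8.12
tcp_pos: [0.5052, 0.2164, 0.1557]
tcp_rot: [0.172, 0.985, -0.0, -0.001]
wrist_force: [0.2, -0.4, -1.1]
finger_gap: 0.0203
grip_force: 61.2
```

Run:
```python
from h import *
for n in('side','scene'):
    p,d,c=cap(n,n+'3');W=cloud(d,c);hsv=cv2.cvtColor(p,cv2.COLOR_RGB2HSV)
    near=(abs(W[...,0]-.505)<.16)&(abs(W[...,1]-.217)<.12)&(W[...,2]>.11)&(W[...,2]<.16)
    m=near&(hsv[...,1]>70)&(hsv[...,2]>90)&(hsv[...,0]>8)&(hsv[...,0]<28)
    b=near&(hsv[...,2]>110)&(hsv[...,1]<60)&(W[...,0]<.47)
    for k in(m,b):
        P=W[k]
        if len(P)<10: print(n,len(P));continue
        r=cv2.minAreaRect((P[:,:2]*1000).astype(np.float32));print(n,len(P),np.round(r[0],1),np.round(r[1],1),round(r[2],1),'z pct',np.percentile(P[:,2],[5,50,90]).round(4))
p=np.load('pics/side3.npz')['p'];cv2.imwrite('pics/s3c.png',cv2.resize(p[180:360,200:420,::-1],None,fx=3,fy=3))
```

```text
side 226 [541. 203.] [ 23.6 120.2] 70.7 z pct [0.1325 0.1426 0.1448]
side 415 [433.1 242.1] [26.6 79.3] 70.7 z pct [0.1305 0.1322 0.1335]
scene 194 [550.9 198.5] [ 26.  105.1] 70.2 z pct [0.1314 0.1411 0.1436]
scene 94 [433.9 240.1] [30.7 75.2] 65.5 z pct [0.1282 0.1307 0.1324]
```

View pics/s3c.png

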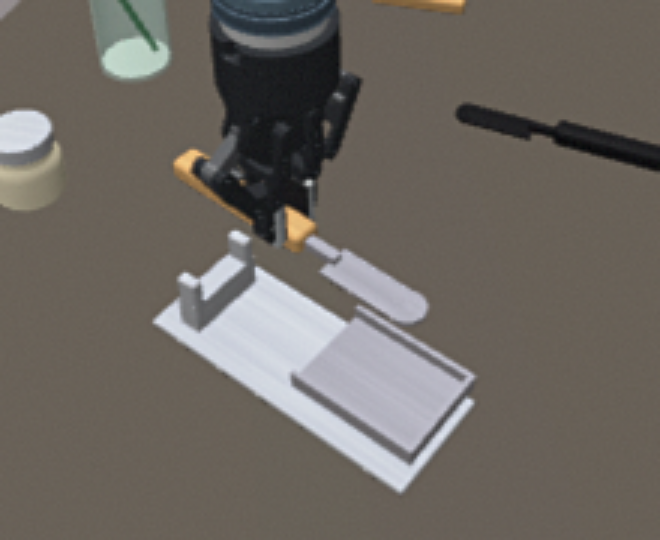

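The side view shows the spatula level over the rest. The handle end is at (190,165) over the fork and the blade at (375,285) over the dish. The blade centre is (433,242) against the dish point (431,241), and the underside is 28 mm below the TCP. I'll lower it, with a 0.026 rad trim turn.

jog_arm:
  plan:
    - [1,0,25,0,0,-0.026,0]
    - [0,0,25,0,0,0,0]
    - [0,0,20,0,0,0,0]
    - [0,0,12,0,0,0,0]
    - [0,0,4,0,0,0,0]

```text
clock: 8.85
tcp_pos: [0.5044, 0.217, 0.0696]
tcp_rot: [0.158, 0.987, -0.0, -0.0]
wrist_force: [0.3, -0.2, 0.6]
finger_gap: 0.0204
grip_force: 61.2
```

jog_arm:
  plan:
    - [0,0,3,0,0,0,0]
    - [0,0,2,0,0,0,0]
    - [0,0,1,0,0,0,0]
    - [0,0,0,0,0,0,0]

```text
clock: 9.35
tcp_pos: [0.5049, 0.2171, 0.0645]
tcp_rot: [0.158, 0.987, 0.0, 0.0]
wrist_force: [-0.0, 0.0, -1.3]
finger_gap: 0.02
grip_force: 61.2
```

jog_arm:
  plan:
    - [0,0,1,0,0,0,0]
    - [0,0,1,0,0,0,0]
    - [0,0,0,0,0,0,0]
    - [0,0,0,0,0,0,0]

```text
clock: 9.85
tcp_pos: [0.5047, 0.217, 0.0623]
tcp_rot: [0.158, 0.987, 0.0, -0.0]
wrist_force: [-0.2, 0.5, -0.4]
finger_gap: 0.02
grip_force: 61.2
```

jog_arm:
  plan:
    - [0,0,1,0,0,0,0]
    - [0,0,0,0,0,0,0]
    - [0,0,0,0,0,0,0]

```text
clock: 10.22
tcp_pos: [0.5048, 0.2171, 0.062]
tcp_rot: [0.158, 0.987, -0.0, 0.0]
wrist_force: [-1.3, -1.6, 4.9]
finger_gap: 0.02
grip_force: 61.9
```

It has touched down at the expected height, with about 5 N showing. I'll release gently and retreat.

jog_arm:
  plan:
    - [0,0,0,0,0,0,30]
    - [0,0,0,0,0,0,40]
    - [0,0,0,0,0,0,60]
    - [0,0,0,0,0,0,60]
    - [0,0,0,0,0,0,60]

```text
clock: 10.85
tcp_pos: [0.5047, 0.2171, 0.0612]
tcp_rot: [0.158, 0.987, 0.0, -0.0]
wrist_force: [-0.0, -1.1, -0.6]
finger_gap: 0.0513
grip_force: 0.0
```

jog_arm:
  plan:
    - [0,0,-10,0,0,0,60]
    - [0,0,-30,0,0,0,60]
    - [0,0,-40,0,0,0,60]
    - [0,0,-40,0,0,0,60]
    - [0,0,0,0,0,0,60]

```text
clock: 11.48
tcp_pos: [0.507, 0.219, 0.1856]
tcp_rot: [0.158, 0.987, 0.002, 0.004]
wrist_force: [0.0, 0.0, -1.0]
finger_gap: 0.0513
grip_force: 0.0
```

Run:
```python
from h import *
p,d,c=cap('side','side4');W=cloud(d,c);hsv=cv2.cvtColor(p,cv2.COLOR_RGB2HSV)
m=(abs(W[...,0]-.54)<.1)&(abs(W[...,1]-.205)<.08)&(W[...,2]>.03)&(W[...,2]<.07)&(hsv[...,1]>70)&(hsv[...,2]>90)&(hsv[...,0]>8)&(hsv[...,0]<28)
P=W[m];r=cv2.minAreaRect((P[:,:2]*1000).astype(np.float32));print(len(P),np.round(r[0],1),np.round(r[1],1),round(r[2],1),np.percentile(P[:,2],[5,50,90]).round(4))
u=(P[:,:2]-P[:,:2].mean(0))@np.array([.949,-.314]);t=P[:,2]>.043
print('slope',np.polyfit(u[t],P[t,2],1))
cv2.imwrite('pics/s4c.png',cv2.resize(p[160:360,180:420,::-1],None,fx=3,fy=3))
```

```text
513 [540.  200.5] [ 33.2 120.7] 71.4 [0.0414 0.05   0.0518]
slope [0.0037021  0.04969619]
```

View pics/s4c.png

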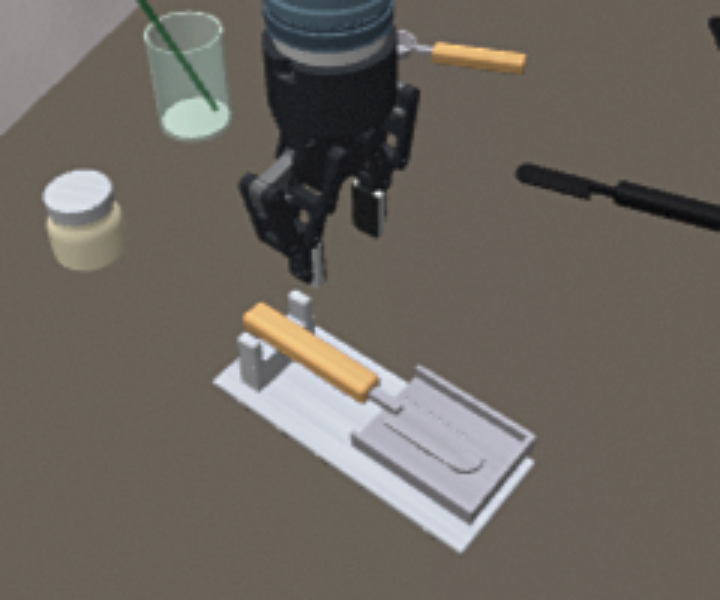

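The view shows the blade lying in the dish at (440,435), the handle between the prongs at (270,335), and the gripper clear. The handle is level, its top is at 50 mm as it should be, and the scoop and jar are untouched.

```bash
python3 -c "
from cell import bot
print(bot.job_done())"
```

```text
the job is handed in; nothing more can be done
None
```

The spatula lies released on the rest, right way up and level, with its blade in the drip dish and its handle between the prongs; the scoop and jar were left where they were, and the job was handed in at about 11.5 s (the hand-in call returned no verdict).

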